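Isolate a bench supply box, free its fuse cover and hold it open

ROBOT

A 6-joint arm with a two-finger parallel gripper is mounted at the origin on a cart in front of the work surface, level with it; the furniture and walls round the work are solid. World frame = base frame: x ahead of the robot, y to its left, z up, the work surface at z = 0. Lengths are in mm, angles in rad, forces in N, time in s.
With the tool pointing down it reaches from about 375 to 750 mm from the base axis. Payload 9 kg.
Tool frame: the origin (TCP) lies on the centre line of the jaws, within the pads' length; the fingertips stand 17 mm ahead of it and the grasp point (between the pads) lies 2 mm behind it; z points along the fingers, y is the line along which they close (so a half turn about z gives the same grasp; the last joint's range is limited). The gripper opens to 85 mm and grips with 20 to 120 N. Pads are 22 mm wide; open, the fingers measure 114 mm over their backs; the gripper's body (76 mm by 85 mm) begins 54 mm behind the grasp point. The pads swing forward as they close: fully open they stand 13 mm farther back than shut.
Start: joints at [-1.475, 0.104, 0.097, 1.564, 0, 1.353], TCP at [185.215, -570.728, 248.331] pointing down, gripper open.
Joint ranges: [-2.99, 2.99], [-0.84, 1.86], [-1.1, 1.16], [-1.84, 2.11], [-1.51, 1.56], [-3.14, 3.14]. Speed limits (rad/s): [2.22, 2.22, 2.57, 3.14, 3.14, 3.14].

INTERFACE

Orientations are given as a unit quaternion [w, x, y, z].
In Python, from plant import env gives the robot as it stands.
- The arm moves only by the tool shift_gripper, called after ">>>" as a command line: name --argument value ..., lists and objects as JSON in quotes. Schema: {"type":"object","properties":{"ticks":{"type":"array","items":{"type":"object","properties":{"tx":{"type":"number"},"ty":{"type":"number"},"tz":{"type":"number"},"yaw":{"type":"number"},"aperture":{"type":"number"}},"additionalProperties":false,"required":["aperture"]},"minItems":1,"maxItems":20},"only":{"type":"string"},"quiet":{"type":"boolean"},"lines":{"type":"string"}},"required":["ticks"],"additionalProperties":false}. ticks is a list of rows, 1 to 20 of them, each an object with the fields tx, ty, tz (the shift in shares of the most that a row can go, 1 being 62.5 mm), yaw (a turn about the tool's z in rad), aperture (the finger opening in mm); a field left out counts as zero (the opening has to be given); each row shifts and turns the commanded pose from where the row before left it, along the tool's axes as they then stand; what a row does not reach is not made up. A row lasts 1/8 s, in which the tool goes at most 62.5 mm and 0.188 rad, less where a joint would pass 70% of its speed; a pose out of reach is approached as far as the arm can. The fingers move at their own pace and stop on an object; the grip force is fixed at half the most. Time passes only in rows, so rows that do not move let the fingers close. The tool returns the time, the measured TCP pose, the force, the opening and the grip force at its end. only (a regular expression) keeps the lines of the reply that match it, lines (a string "A,B") keeps lines A to B, and quiet returns only ok. Input that does not fit is refused with a message, and nothing moves.
- env.state(): the state, without advancing time (a new reading comes with each control period).
- env.capture(name): name is "scene" or "side" or "wrist"; returns the picture (400x640x3 uint8, blue, green, red); there is no depth.
- env.calibration(name): a dict with "fx", "fy", "cx", "cy" (pixels), "dist_coeffs" ([k1, k2, p1, p2, k3] as OpenCV has them; the pictures are not rectified), "world_to_cam" (4x4, takes a point from world to camera coordinates). Camera axes: x right, y up, looking along -z (the intrinsics and any distortion apply to the point x, -y, -z); pixel columns grow to the right and rows downward; lengths in mm; the calibration is good to about 2 mm. A picture is of the moment at which its call begins: read the wrist's pose just before it. calibration takes no time and is no camera call; for the wrist camera it gives the pose at the moment of the call.
- env.hand_in(): hands the job in; it is judged then, once.
The state is a dict: "time": time; "joint_positions": joint angles; "qvel": joint speeds; "effort": joint torques, N m; "ee_pos": TCP position; "orientation": TCP orientation; "ft_force": force on the tool from outside, world axes, zero at the start; "ft_torque": the same for the moment, N m; "grip_width": finger opening in mm; "finger_force": force on a finger pad.
Only numpy, scipy, OpenCV 4.12 (cv2) and the standard library are available. Lean on these libraries where they do the work, as an engineer would, in place of code of your own. Each camera call takes 0.05 s, during which the arm holds its last target. There are 200 camera calls.

TASK

A fuse in the grey bench supply box is to be checked: first switch the box off at its rotary isolator. Then, before touching the round catch knob, pull up on the fuse cover's bow handle to feel whether the catch is holding it; if it is, turn the knob a quarter turn either way to free it. Lift the cover about half way up (45 degrees) and finish the job still holding it there, steady, with the isolator left off and the other things on the bench not disturbed.

Things in the scene. Friction and masses are not known exactly. Their poses are not given: they have to be found in the camera images.
- supply_box: grey sheet-metal bench supply box, fixed, 200 mm deep (x), 270 wide (y), flat top 95 above its underside. Origin at the centre of its underside; x to its back (away from the robot), y to its left, z up. Seen from the robot, the left 110 mm of the top is a fixed panel with the isolator; the right 160 mm is the hinged fuse cover, with a bow handle and a round catch knob along its left (free) edge
- isolator (a joint): angle of the isolator's bar handle: 0 = on (its narrower nose points to the back of the box, +x, at a white line mark), 1.571 = off (nose points left, +y, at a white ring mark). Turns anticlockwise seen from above to switch off, between end stops; a spring detent (up to 0.2 N m) carries it from half way to within about 0.1 of either end. It always starts on
- isolator_grip (a point): on the isolator's vertical turning axis, 124 mm above the box's underside, 4 behind and 84 left of its centre; height for the middle of the finger pads. Black bar 56 mm long, 14 wide (nose 10), 30 high, its top 9 above this point, on a disc of 50 mm diameter whose top is 20 below it. The point's x axis runs along the bar to its nose
- cover_hinge (a joint): opening angle of the fuse cover: 0 = shut, growing as its left (free) edge lifts, up to 1.75. The cover (about 0.6 kg) falls shut if let go below about 1.5. While the catch holds, it lifts only about 0.025 rad (4 mm at the handle) and then stops dead
- cover_hinge_axis (a point): point on the cover's hinge line, at the middle of the right edge of the box top, 95 mm above the underside. The line runs level along the box's x axis; the cover's left edge rises and goes over to the right
- cover_handle (a point): middle of the grip of the cover's steel bow handle: round bar of 10 mm diameter along the box's x axis, straight for 64 mm, 36 mm above the cover's top (31 free below it), 140 mm from the hinge line, 20 from the free edge, 52 in front of the middle of the box. Moves and turns with the cover
- catch_knob (a point): on the axis of the catch knob, 26 mm above the cover's top; height for the middle of the finger pads. Round black fluted knob of 39 mm diameter, from 4 to 32 mm above the cover, over a steel collar of 46 mm diameter, 3 thick; 54 mm behind the middle of the box, 138 from the hinge line. Rides on the cover; turns both ways without stops, with a loose detent (0.2 N m) every quarter turn
- catch_rim (a point): point on the catch knob's rim, 19.5 mm from its axis, turning with it; no visible mark. Each quarter turn, either way, changes the double-ended cam below the cover between catching under the box's flange and free. The cam is clamped on the spindle at any angle, so this point does not tell whether it holds; nothing outside does. About half of the starts are caught
- sticky_pad: bystander: yellow note pad, 38 x 50 x 11 mm, lying on the fixed top panel of the box behind the isolator. Origin under its centre.
- caliper: bystander: digital caliper, 285 mm long, lying along the front edge of the bench. Origin under its middle.
- driver_red: bystander: red screwdriver, 187 mm long, lying on the bench right of the box. Origin under its middle.
- pliers: bystander: needle-nose pliers with red grips, 140 mm long, lying left of the box. Origin under its middle.
- bin_screws: bystander: small dark blue open bin of screws, 95 x 69 x 38 mm, right of the box towards the back. Origin under its centre.
- cover: the hinged fuse cover: grey sheet, 200 x 159 x 3 mm, with the bow handle. Origin on its hinge line at the middle of the right edge, level with its top face; x along the hinge line, y across the cover to its free edge, z out of its top face.

How it is judged (in metres and radians):
On the way, in this order (a step that is already met when the one before it is completed fails the run):
1. the isolator is turned to off (value of joint isolator above 1.35 rad), for 0.2 s.
2. the cover is pulled up (more than 0.012 rad) while the catch knob has not yet been turned (its rim within 12 mm of its start) (value of joint cover_hinge above 0.012 rad and distance of catch_rim from where it was at the start of the episode below 0.012 m), for 0.02 s.
3. the cover is lifted to its open position (value of joint cover_hinge above 0.55 rad), for 0.2 s.
At the end, for the whole second after the job is handed in: The cover stands between 0.55 and 1.05 rad (32 to 60 degrees) open and still (under 0.1 rad/s), borne by the fingers (more than 0.5 N on it), and the isolator is off (above 1.35 rad) (value of joint cover_hinge between 0.55 and 1.05 rad and velocity of joint cover_hinge between -0.1 and 0.1 rad/s and contact force between the fingers and cover above 0.5 N and value of joint isolator above 1.35 rad); the arm keeps its last pose, push and grip.
It fails at once if the cover is opened while the isolator is not off (value of joint cover_hinge above 0.1 rad and value of joint isolator below 1.2 rad).
It fails at once if a bystander is moved more than 30 mm (distance of any of sticky_pad, caliper, driver_red, pliers, bin_screws from where it was at the start of the episode above 0.03 m).
It also fails if it takes over 72 s, if anything falls off the work surface, if the arm or the gripper's body presses on something with over 40 N, if the wrist force passes 120 N, or if a joint passes its speed limit or range.

## Working session

There is one attempt and no reset: what is moved stays moved. The work goes in short steps, Python scripts to look and compute and a tool call to move; the robot and the scene stay as the last step left them, time stands still between calls to the robot, and variables do not carry over. Pictures are saved under pics/ and viewed, at most 10 in all, crops included, and the job is handed in when it is done.

```bash
ls; mkdir -p pics
```

Run:
```python
from plant import env
import cv2, numpy as np
print(env.state())
for n in("scene","side"):
    c=env.calibration(n); print(n,c)
    cv2.imwrite(f"pics/{n}0.png",env.capture(n))
```

```text
pics
plant.py
{'time': 0.0, 'joint_positions': array([-1.47470983e+00,  1.04700633e-01,  9.64802269e-02,  1.56394528e+00,
       -1.52601668e-05,  1.35308631e+00]), 'qvel': array([-0.00106021,  0.00070171, -0.00011218,  0.00083378, -0.0001642 ,
        0.0003896 ]), 'effort': array([ 6.04572324e-04, -5.56928658e+01,  5.03651941e+01,  1.66570995e-02,
       -3.16332453e-04,  1.10037675e-05]), 'ee_pos': array([ 185.17022802, -570.36887525,  247.52758641]), 'orientation': array([-6.83879309e-04,  9.87716466e-01,  1.56255284e-01,  3.39950334e-05]), 'ft_force': array([ 0.2407693 ,  0.22468796, -0.11485641]), 'ft_torque': array([ 0.03740216, -0.00967332, -0.01939489]), 'finger_force': 0.0, 'grip_width': 85.30299892333989}
scene {'fx': 500.1953429770425, 'fy': 500.1953429770425, 'cx': 325.7370641048573, 'cy': 192.3854643281572, 'dist_coeffs': array([-0.10563993,  0.        ,  0.        ,  0.        ,  0.        ]), 'world_to_cam': array([[-8.49512980e-01, -5.27543627e-01, -5.04169412e-03,
         4.13367640e+02],
       [ 2.66073252e-01, -4.36675486e-01,  8.59371599e-01,
        -2.64439771e+02],
       [-4.55557594e-01,  7.28705868e-01,  5.11326742e-01,
        -9.89637804e+02],
       [ 0.00000000e+00,  0.00000000e+00,  0.00000000e+00,
         1.00000000e+00]])}
side {'fx': 428.94486687563665, 'fy': 428.94486687563665, 'cx': 327.2851623740288, 'cy': 196.81801341172562, 'dist_coeffs': array([-0.05767419,  0.        ,  0.        ,  0.        ,  0.        ]), 'world_to_cam': array([[ 8.36196801e-01, -5.48399165e-01, -5.76767108e-03,
        -4.51140839e+02],
       [ 2.08861121e-01,  3.08711161e-01,  9.27940974e-01,
        -1.77992873e+02],
       [-5.07101510e-01, -7.77145916e-01,  3.72682550e-01,
        -8.40653359e+02],
       [ 0.00000000e+00,  0.00000000e+00,  0.00000000e+00,
         1.00000000e+00]])}
```

View pics/scene0.png

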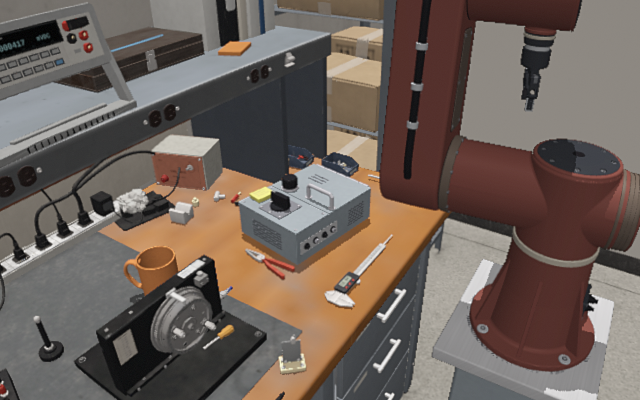

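View pics/side0.png

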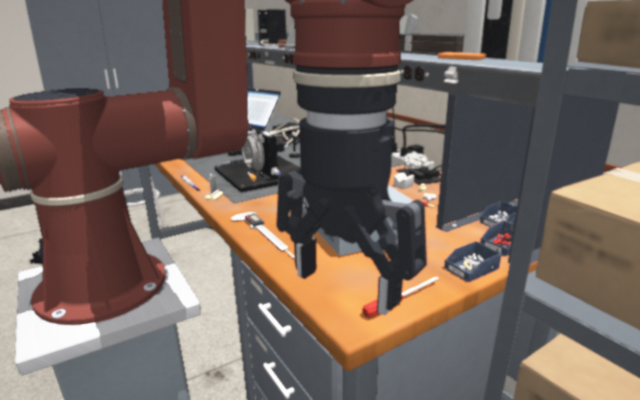

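The scene view shows the box around (240–370, 165–262), with the isolator near (280,202) and the handle near (320,192). The side view is blocked by the gripper. I'll zoom in on the box.

Run:
```python
import cv2
i=cv2.imread("pics/scene0.png")[155:270,225:385]
cv2.imwrite("pics/crop0.png",cv2.resize(i,None,fx=5,fy=5,interpolation=cv2.INTER_CUBIC))
```

```text
(no output)
```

View pics/crop0.png

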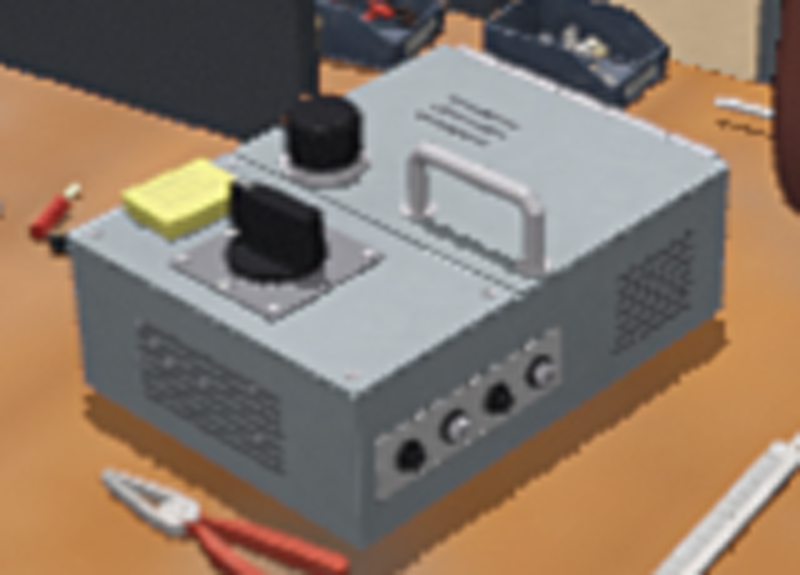

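The crop shows the top corners at crop pixels front-left (358,397), back-left (72,238), front-right (727,165) and back-right (452,47). The bottom front-left corner is at (362,545). I'll cast rays from these.

Create h.py:
```python
import cv2, numpy as np
from plant import env
from scipy.spatial.transform import Rotation as R
def ray(c,uv):
    K=np.array([[c["fx"],0,c["cx"]],[0,c["fy"],c["cy"]],[0,0,1]])
    x,y=cv2.undistortPoints(np.array([[uv]],float),K,np.array(c["dist_coeffs"]))[0,0]
    M=np.array(c["world_to_cam"]); Rt=M[:3,:3].T
    return -Rt@M[:3,3], Rt@np.array([x,-y,-1])
def onz(c,uv,z):
    o,d=ray(c,uv); return o+d*(z-o[2])/d[2]
def proj(c,p):
    K=np.array([[c["fx"],0,c["cx"]],[0,c["fy"],c["cy"]],[0,0,1]])
    M=np.array(c["world_to_cam"]); q=M[:3,:3]@np.array(p)+M[:3,3]
    return cv2.projectPoints(np.array([[q[0],-q[1],-q[2]]]),np.zeros(3),np.zeros(3),K,np.array(c["dist_coeffs"]))[0].ravel()
def st():
    s=env.state(); q=s["orientation"]; return s, R.from_quat([q[1],q[2],q[3],q[0]])
```

Run:
```python
from h import *
c=env.calibration("scene")
f=lambda u,v:(225+(u+.5)/5-.5,155+(v+.5)/5-.5)
P={k:onz(c,f(*p),z) for k,p,z in [("FL",(358,397),95),("BL",(72,238),95),("FR",(727,165),95),("BR",(452,47),95),("fl0",(362,545),0),("iso_top",(278,208),133),("knobtop",(325,106),127),("hand",(478,172),131)]}
for k in P: print(k,P[k].round(1))
n=np.linalg.norm
print(n(P["FL"]-P["BL"]),n(P["FL"]-P["FR"]),n(P["BL"]-P["BR"]),n(P["FR"]-P["BR"]))
d=P["BL"]-P["FL"]; e=P["FL"]-P["FR"]; print(np.arctan2(d[1],d[0]),np.arctan2(-e[0],e[1]))
print(sum(P[k] for k in("FL","BL","FR","BR"))/4)
s,r=st(); print(r.as_matrix().round(3))
```

```text
FL [502.2  97.1  95. ]
BL [696.9  60.8  95. ]
FR [ 457.6 -167.7   95. ]
BR [ 647.7 -204.    95. ]
fl0 [512.   85.7   0. ]
iso_top [588.8  35.3 133. ]
knobtop [633.7 -65.3 127. ]
hand [528.8 -44.1 131. ]
198.05138798937352 268.4842848420665 269.31195261988506 193.56097621902674
-0.18416582470728982 -0.16713720666754553
[576.12237805 -53.45966021  95.        ]
[[ 0.951  0.309 -0.   ]
 [ 0.309 -0.951  0.001]
 [ 0.    -0.001 -1.   ]]
```
fl0 mismatch: the shadow/edge... bottom (512,85.7) vs (502,97): perhaps bottom of box isn't at z=0 in that crop (fl0 further away means actual bottom is higher, ... box has feet? "flat top 95 above its underside", underside may be at z>0?). 11mm horizontally ... camera at steep ~ 30deg elev; shift of 15mm horizontally ≈ 9mm vertical. Hmm, sizes 198x268 measured vs 200x270: at z=95, scale slightly small -> lower?? If underside raised, true z higher → closer to camera → even smaller. Sizes suggest z ≈ 95 or slightly less (1% of 1100mm distance =~10mm farther → lower z by 20?). Hmm; corner picks are slightly rounded. Bottom edge: shadowed visible at (362,545); box bottom bevel may hide. The table z=0... Measure better with wrist camera from above: two views. Move arm over box first. Yaw estimate about -0.175; centre (576,-53).

The rows are not in the units I measure in: shifts go in shares of 62.5 mm. I convert before sending: 36 mm is 0.576, -28 mm is -0.448.

>>> shift_gripper --ticks '[{"tx":0.576, "ty":-0.448, "tz":-0.096, "aperture":85}, {"tx":0.576, "ty":-0.448, "tz":-0.096, "aperture":85}, {"tx":0.576, "ty":-0.448, "tz":-0.096, "aperture":85}, {"tx":0.576, "ty":-0.448, "tz":-0.096, "aperture":85}, {"tx":0.576, "ty":-0.448, "tz":-0.096, "aperture":85}, {"tx":0.576, "ty":-0.448, "tz":-0.096, "aperture":85}, {"tx":0.576, "ty":-0.448, "tz":-0.096, "aperture":85}, {"tx":0.576, "ty":-0.448, "tz":-0.096, "aperture":85}, {"tx":0.576, "ty":-0.448, "tz":-0.096, "aperture":85}, {"tx":0.576, "ty":-0.448, "tz":-0.096, "aperture":85}, {"tx":0.576, "ty":-0.448, "tz":-0.096, "aperture":85}, {"tx":0.576, "ty":-0.448, "tz":-0.096, "aperture":85}, {"tx":0.576, "ty":-0.448, "tz":-0.096, "aperture":85}, {"tx":0.576, "ty":-0.448, "tz":-0.096, "aperture":85}, {"aperture":85}]'

```text
time: 1.98
ee_pos: [544.5, -40.0, 332.0]
orientation: [-0.0, 0.987, 0.158, -0.0]
ft_force: [0.2, -0.7, 0.1]
grip_width: 84.8
finger_force: 0.0
```

>>> shift_gripper --ticks '[{"yaw":-0.18, "aperture":85}, {"yaw":-0.18, "aperture":85}, {"yaw":-0.18, "aperture":85}, {"yaw":-0.18, "aperture":85}, {"yaw":-0.18, "aperture":85}, {"yaw":-0.18, "aperture":85}, {"yaw":-0.18, "aperture":85}, {"yaw":-0.18, "aperture":85}, {"yaw":-0.18, "aperture":85}, {"yaw":-0.18, "aperture":85}, {"yaw":-0.18, "aperture":85}, {"yaw":-0.18, "aperture":85}, {"yaw":-0.18, "aperture":85}, {"yaw":-0.18, "aperture":85}, {"yaw":-0.13, "aperture":85}, {"aperture":85}, {"aperture":85}]'

```text
time: 4.1
ee_pos: [543.4, -42.7, 332.1]
orientation: [-0.0, 0.09, 0.996, -0.0]
ft_force: [-0.6, 0.7, 0.4]
grip_width: 85.0
finger_force: 0.0
```

Run:
```python
from h import *
s,r=st(); print(s["time"],s["ee_pos"],s["joint_positions"].round(3),r.as_matrix().round(3))
c=env.calibration("wrist"); im=env.capture("wrist"); print(c)
cv2.imwrite("pics/w1.png",im); np.save("w1.npy",np.array(c,dtype=object),allow_pickle=True)
```

```text
4.1 [543.35572236 -42.6919244  332.11383515] [-0.318 -0.026  0.118  1.715 -0.    -0.137] [[-0.984  0.18  -0.   ]
 [ 0.18   0.984 -0.   ]
 [ 0.    -0.    -1.   ]]
{'fx': 329.69225679113646, 'fy': 329.69225679113646, 'cx': 323.5568788284493, 'cy': 199.86312040679675, 'dist_coeffs': array([-0.03669686,  0.        ,  0.        ,  0.        ,  0.        ]), 'world_to_cam': array([[ 1.80442859e-01,  9.83585410e-01, -3.39274782e-04,
        -5.67507970e+01],
       [-9.29295191e-01,  1.70370057e-01, -3.27695732e-01,
         5.82921667e+02],
       [-3.22258938e-01,  5.94456411e-02,  9.44783252e-01,
        -2.82620265e+02],
       [ 0.00000000e+00,  0.00000000e+00,  0.00000000e+00,
         1.00000000e+00]])}
```

View pics/w1.png

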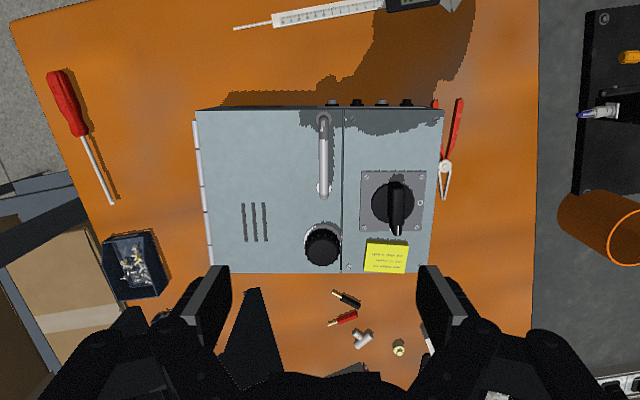

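The wrist view shows the box's top corners near (197,110), (443,110), (431,272) and (213,272). The isolator disc is at about (393,202), the handle bar at x≈323 from 118 to 196, and the knob at about (323,248).

Run:
```python
from h import *
c=env.calibration("wrist"); cs=env.calibration("scene")
im=cv2.imread("pics/w1.png")
for nm,pts in {"corners":[(197,110),(443,110),(431,272),(213,272)]}.items():
    P=[onz(c,p,95) for p in pts]
    for p in P: print(nm,p.round(1))
    print([np.linalg.norm(P[i]-P[(i+1)%4]).round(1) for i in range(4)], sum(P)/4)
# dark blobs
g=im.max(2); 
for z,name,(x0,y0,x1,y1),thr in [(105,"iso",(360,170,428,238),50),(127,"knob",(295,215,345,272),45)]:
    m=np.zeros(g.shape,np.uint8); m[y0:y1,x0:x1]=(g[y0:y1,x0:x1]<thr)*255
    C=max(cv2.findContours(m,0,2)[0],key=cv2.contourArea); (u,v),rr=cv2.minEnclosingCircle(C)
    print(name,(u,v,rr),cv2.boundingRect(C),onz(c,(u,v),z).round(1))
for p in [(323,118),(323,192)]: print("handle",onz(c,p,131).round(1))
b=np.array([1,0]); 
cv2.imwrite("pics/w1c.png",cv2.resize(im[95:290,180:450],None,fx=2.9,fy=2.9,interpolation=cv2.INTER_CUBIC))
# triangulate isolator nose top etc later; stereo for FL corner
f=lambda u,v:(225+(u+.5)/5-.5,155+(v+.5)/5-.5)
for a,bb in [((443,110),(358,397)),((431,272),(72,238)),((197,110),(727,165)),((213,272),(452,47))]:
    o1,d1=ray(c,a);o2,d2=ray(cs,f(*bb)); t=np.linalg.lstsq(np.c_[d1,-d2],o2-o1,rcond=None)[0]
    print("tri",(o1+t[0]*d1).round(1),(o2+t[1]*d2).round(1))
```

```text
corners [ 460.  -164.7   95. ]
corners [507.5  94.9  95. ]
corners [704.6  67.3  95. ]
corners [ 654.9 -204.9   95. ]
[np.float64(263.9), np.float64(199.1), np.float64(276.7), np.float64(199.1)] [581.7568908  -51.84386214  95.        ]
iso (393.0, 207.9351806640625, 27.230669021606445) (371, 181, 43, 55) [605.3  27.7 105. ]
knob (326.5, 250.0, 23.900936126708984) (305, 229, 37, 41) [633.1 -54.9 127. ]
handle [489.8 -32.6 131. ]
handle [563.9 -46.2 131. ]
tri [507.7  95.5  93.2] [504.5  94.   92.3]
tri [700.   65.5 101.8] [694.2  63.7  97.4]
tri [ 460.  -164.7   95. ] [ 457.  -166.6   95.7]
tri [ 655.3 -205.3   94.2] [ 650.2 -207.7   92.7]
```

View pics/w1c.png

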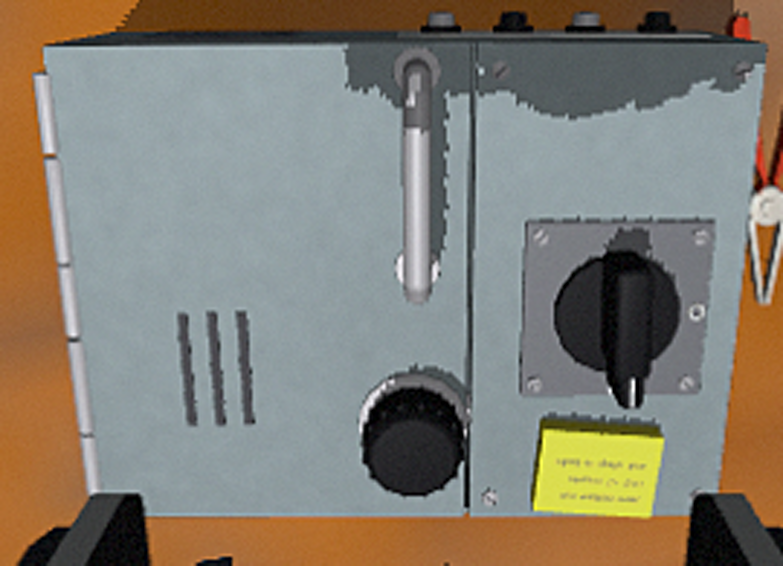

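The crop gives the disc centre at (617,313), knob top at (413,443), handle bar at u≈416 and box corners at (766,43), (45,45), (98,515) and (718,517). Now I'll refine the box pose with a rigid fit.

Run:
```python
from h import *
from scipy.optimize import least_squares
c=env.calibration("wrist")
f=lambda u,v:(180+(u+.5)/2.9-.5,95+(v+.5)/2.9-.5)
obs=[((766,43),95,(-100,135)),((45,45),95,(-100,-135)),((98,515),95,(100,-135)),((718,517),95,(100,135)),
 ((617,313),104,(4,84)),((413,443),127,(54,3)),]
W=np.array([onz(c,f(*o[0]),o[1])[:2] for o in obs]); B=np.array([o[2] for o in obs],float)
def T(p,B): 
    q=p[2]; return B@np.array([[np.cos(q),-np.sin(q)],[np.sin(q),np.cos(q)]]).T+p[:2]
r=least_squares(lambda p:(T(p,B)-W).ravel(),[580,-52,-.17]).x
print(r,(T(r,B)-W).round(1).tolist()); 
h=[onz(c,f(416,y),131)[:2].round(1) for y in(60,290)]; print("handle meas",h)
print("iso,handle,knob",T(r,np.array([(4,84),(-52,5),(54,3.)])).round(1))
```

```text
[ 5.80492510e+02 -5.32062327e+01 -1.80199845e-01] [[-0.8, 1.7], [-1.9, -1.5], [-0.7, 0.5], [-2.1, -0.8], [0.4, 0.8], [5.1, -0.8]]
handle meas [array([487.4, -32. ]), array([566.8, -46.6])]
iso,handle,knob [[599.5  28.7]
 [530.2 -39. ]
 [634.2 -59.9]]
```

>>> shift_gripper --ticks '[{"tx":-0.2256, "ty":0.4288, "tz":0.48, "aperture":50}, {"tx":-0.2256, "ty":0.4288, "tz":0.64, "aperture":50}, {"tx":-0.2272, "ty":0.4288, "tz":0.64, "aperture":50}, {"tz":0.32, "aperture":50}, {"tz":0.32, "aperture":50}, {"aperture":50}, {"aperture":50}]'

```text
time: 5.03
ee_pos: [599.9, 28.7, 183.7]
orientation: [0.001, 0.089, 0.996, -0.0]
ft_force: [0.3, 0.8, 0.6]
grip_width: 50.3
finger_force: 0.0
```

Run:
```python
from h import *
s,r=st(); print(s["ee_pos"],r.apply([0,0,1]),(r.inv().apply(np.array([599.5,28.7,126])-s["ee_pos"])).round(1))
c=env.calibration("wrist"); im=env.capture("wrist");cv2.imwrite("pics/w2.png",im)
print(proj(c,[599.5,28.7,133]))
```

```text
[599.9342781   28.65709142 183.74577794] [ 1.81238981e-03 -4.88759867e-04 -9.99998238e-01] [ 0.5 -0.  57.7]
[322.1816907  235.44329971]
```

View pics/w2.png

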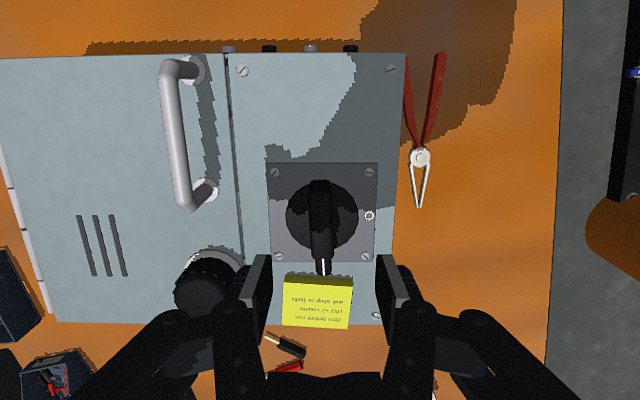

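The bar is centred at u≈322, exactly as predicted. I'll descend, then close.

>>> shift_gripper --ticks '[{"tz":0.4, "aperture":50}, {"tz":0.32, "aperture":50}, {"tz":0.184, "aperture":50}, {"aperture":0}, {"aperture":0}, {"aperture":0}, {"aperture":0}]'

```text
time: 5.95
ee_pos: [599.4, 27.7, 126.8]
orientation: [-0.0, 0.089, 0.996, -0.002]
ft_force: [-5.0, -7.7, 1.6]
grip_width: 12.6
finger_force: 60.2
```

>>> shift_gripper --ticks '[{"yaw":-0.15, "aperture":0}, {"yaw":-0.15, "aperture":0}, {"yaw":-0.15, "aperture":0}, {"yaw":-0.15, "aperture":0}, {"yaw":-0.15, "aperture":0}, {"yaw":-0.15, "aperture":0}, {"yaw":-0.15, "aperture":0}, {"yaw":-0.15, "aperture":0}, {"yaw":-0.15, "aperture":0}, {"yaw":-0.15, "aperture":0}, {"yaw":-0.06, "aperture":0}, {"aperture":0}, {"aperture":0}]'

```text
time: 7.58
ee_pos: [599.5, 27.1, 126.8]
orientation: [-0.001, -0.637, 0.771, -0.002]
ft_force: [-3.7, -10.9, 1.9]
grip_width: 12.5
finger_force: 60.1
```

Run:
```python
from h import *
s,r=st(); print(s["ft_force"],s["ft_torque"],s["joint_positions"].round(3)); x=r.apply([1,0,0]); print(np.arctan2(x[1],x[0])-2.961)
```

```text
[ -3.67814678 -10.93655656   1.93762904] [-1.95858550e+00  1.11910011e+00 -1.67244245e-03] [-0.17   0.117 -0.109  1.344 -0.004 -1.551]
-4.722036618214622
```

In the tool's units: -40 mm is -0.64, 26 mm is 0.416.

>>> shift_gripper --ticks '[{"aperture":26}, {"aperture":26}, {"tz":-0.32, "aperture":26}, {"tz":-0.64, "aperture":26}, {"tx":0.416, "ty":0.296, "aperture":40}, {"tx":0.416, "ty":0.296, "yaw":0.15, "aperture":40}, {"yaw":0.156, "aperture":40}, {"yaw":0.157, "aperture":40}, {"yaw":0.157, "aperture":40}, {"yaw":0.157, "aperture":40}, {"yaw":0.157, "aperture":40}, {"yaw":0.157, "aperture":40}, {"yaw":0.157, "aperture":40}, {"yaw":0.157, "aperture":40}, {"yaw":0.157, "aperture":40}, {"yaw":0.157, "aperture":40}, {"aperture":40}, {"aperture":40}]'

```text
time: 9.82
ee_pos: [553.7, -14.8, 186.6]
orientation: [0.0, 0.166, 0.986, -0.0]
ft_force: [-1.1, -0.7, -0.4]
grip_width: 40.3
finger_force: 0.0
```

Run:
```python
from h import *
s,r=st(); x=r.apply([1,0,0]); print(np.arctan2(x[1],x[0])-2.961,(r.inv().apply(np.array([530.2,-39,130])-s["ee_pos"])).round(1))
c=env.calibration("wrist"); im=env.capture("wrist");cv2.imwrite("pics/w3.png",im)
print(proj(c,[530.2,-39,131]),proj(c,[598,29,133]))
```

```text
-0.15266375485226824 [ 14.4 -30.6  56.6]
[270.24418316 210.82313228] [411.07115534 274.04019234]
```

View pics/w3.png

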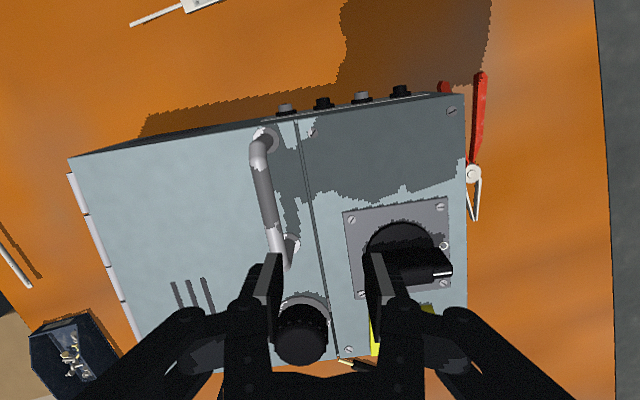

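The isolator nose points left at the ring, so it is off. The handle bar lies where predicted, at about (270,208). I'll align the tool and descend.

In the tool's units: 20 mm is 0.32, 25 mm is 0.4.

>>> shift_gripper --ticks '[{"tx":0.1152, "ty":-0.2448, "aperture":40}, {"tx":0.1152, "ty":-0.2448, "aperture":40}, {"yaw":-0.153, "aperture":40}, {"tz":0.4, "aperture":40}, {"tz":0.32, "aperture":40}, {"tz":0.1856, "aperture":40}, {"aperture":40}, {"aperture":0}, {"aperture":0}, {"aperture":0}, {"aperture":0}]'

```text
time: 11.25
ee_pos: [530.0, -40.3, 130.2]
orientation: [0.0, 0.092, 0.996, -0.002]
ft_force: [-2.9, -7.9, 2.7]
grip_width: 8.0
finger_force: 58.5
```

In the tool's units: -1.5 mm is -0.024.

>>> shift_gripper --ticks '[{"tz":-0.024, "aperture":0}, {"tz":-0.024, "aperture":0}, {"aperture":0}, {"aperture":0}]'

```text
time: 11.75
ee_pos: [529.9, -40.8, 132.1]
orientation: [0.0, 0.092, 0.996, -0.002]
ft_force: [0.9, -9.7, -8.1]
grip_width: 7.7
finger_force: 58.3
```

>>> shift_gripper --ticks '[{"tz":-0.0192, "aperture":0}, {"tz":-0.0192, "aperture":0}, {"aperture":0}, {"aperture":0}]'

```text
time: 12.25
ee_pos: [529.8, -41.2, 133.8]
orientation: [-0.0, 0.093, 0.996, -0.002]
ft_force: [2.4, -14.0, -13.4]
grip_width: 8.0
finger_force: 58.5
```

In the tool's units: -1.2 mm is -0.0192.

>>> shift_gripper --ticks '[{"tz":-0.0192, "aperture":0}, {"tz":-0.0192, "aperture":0}, {"aperture":0}, {"aperture":0}]'

```text
time: 12.75
ee_pos: [529.7, -41.2, 134.4]
orientation: [-0.001, 0.093, 0.996, -0.002]
ft_force: [9.8, -16.5, -27.2]
grip_width: 7.4
finger_force: 58.2
```

>>> shift_gripper --ticks '[{"tz":-0.0192, "aperture":0}, {"tz":-0.0192, "aperture":0}, {"aperture":0}, {"aperture":0}]'

```text
time: 13.25
ee_pos: [529.6, -41.3, 134.9]
orientation: [-0.001, 0.093, 0.996, -0.002]
ft_force: [16.7, -18.3, -42.8]
grip_width: 7.8
finger_force: 57.9
```

>>> shift_gripper --ticks '[{"tz":0.064, "aperture":0}, {"tz":0.08, "aperture":0}, {"aperture":40}, {"aperture":40}, {"tz":-0.4, "aperture":40}, {"tz":-0.56, "aperture":40}, {"tx":-0.56, "aperture":70}, {"tx":-0.56, "ty":-0.016, "aperture":70}, {"tx":-0.544, "aperture":70}, {"aperture":70}, {"aperture":70}]'

```text
time: 14.62
ee_pos: [631.5, -58.6, 190.5]
orientation: [-0.0, 0.092, 0.996, 0.0]
ft_force: [0.2, 0.1, -0.1]
grip_width: 70.2
finger_force: 0.0
```

Run:
```python
from h import *
s,r=st(); x=r.apply([1,0,0]); print(s["ee_pos"],np.arctan2(x[1],x[0])-2.961,(r.inv().apply(np.array([633.2,-59.7,122])-s["ee_pos"])).round(1))
c=env.calibration("wrist"); im=env.capture("wrist");cv2.imwrite("pics/w4.png",im)
print(proj(c,[634.2,-59.9,127]),proj(c,[634.2,-59.9,98]))
```

```text
[631.46691552 -58.61161749 190.48857806] -0.002876496803426054 [-1.9 -0.8 68.5]
[321.05347033 231.75833656] [321.34966898 214.70720514]
```

View pics/w4.png

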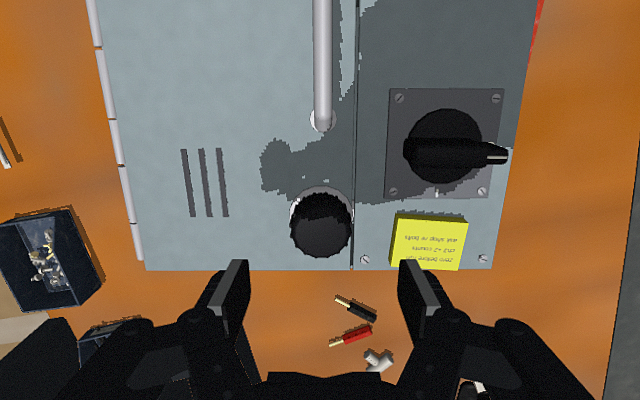

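The knob top centre is at about (321,230) against a prediction of (321,232). I'll descend, grip and turn a quarter.

>>> shift_gripper --ticks '[{"tx":-0.024, "ty":-0.0128, "tz":0.4, "aperture":70}, {"tz":0.4, "aperture":70}, {"tz":0.288, "aperture":70}, {"aperture":70}, {"aperture":0}, {"aperture":0}, {"aperture":0}, {"aperture":0}]'

```text
time: 15.68
ee_pos: [633.7, -61.0, 124.4]
orientation: [0.001, 0.092, 0.996, -0.001]
ft_force: [-3.4, -2.9, 6.3]
grip_width: 36.8
finger_force: 59.7
```

>>> shift_gripper --ticks '[{"yaw":-0.15, "aperture":0}, {"yaw":-0.15, "aperture":0}, {"yaw":-0.15, "aperture":0}, {"yaw":-0.15, "aperture":0}, {"yaw":-0.15, "aperture":0}, {"yaw":-0.15, "aperture":0}, {"yaw":-0.15, "aperture":0}, {"yaw":-0.15, "aperture":0}, {"yaw":-0.15, "aperture":0}, {"yaw":-0.15, "aperture":0}, {"yaw":-0.07, "aperture":0}, {"aperture":0}, {"aperture":0}]'

```text
time: 17.3
ee_pos: [634.3, -62.0, 124.5]
orientation: [-0.0, -0.638, 0.77, -0.002]
ft_force: [-0.4, -7.2, 3.8]
grip_width: 36.8
finger_force: 59.8
```

Run:
```python
from h import *
s,r=st(); x=r.apply([1,0,0]); print(np.arctan2(x[1],x[0])-2.961+2*np.pi, s["ft_torque"])
```

```text
1.5655785627271435 [-1.50007587  0.19019674  0.01671179]
```

>>> shift_gripper --ticks '[{"aperture":55}, {"aperture":55}, {"tz":-0.4, "aperture":55}, {"tz":-0.56, "aperture":55}, {"yaw":0.157, "aperture":40}, {"yaw":0.157, "aperture":40}, {"yaw":0.157, "aperture":40}, {"yaw":0.157, "aperture":40}, {"yaw":0.157, "aperture":40}, {"yaw":0.157, "aperture":40}, {"yaw":0.157, "aperture":40}, {"yaw":0.157, "aperture":40}, {"yaw":0.157, "aperture":40}, {"yaw":0.157, "aperture":40}, {"tx":0.56, "aperture":40}, {"tx":0.56, "aperture":40}, {"tx":0.56, "aperture":40}, {"aperture":40}, {"aperture":40}]'

```text
time: 19.68
ee_pos: [530.4, -40.8, 182.8]
orientation: [0.001, 0.092, 0.996, -0.0]
ft_force: [1.2, 0.0, 0.3]
grip_width: 40.3
finger_force: 0.0
```

Run:
```python
from h import *
s,r=st(); x=r.apply([1,0,0]); print(np.arctan2(x[1],x[0])-2.961,(r.inv().apply(np.array([530.2,-40,130])-s["ee_pos"])).round(1))
```

```text
-0.0031289594046328695 [ 0.4  0.8 52.8]
```

>>> shift_gripper --ticks '[{"tz":0.4, "aperture":40}, {"tz":0.32, "aperture":40}, {"tz":0.128, "aperture":40}, {"aperture":40}, {"aperture":0}, {"aperture":0}, {"aperture":0}, {"aperture":0}]'

```text
time: 20.68
ee_pos: [530.5, -40.5, 130.3]
orientation: [0.001, 0.092, 0.996, 0.0]
ft_force: [0.6, 4.1, 6.6]
grip_width: 8.1
finger_force: 58.6
```

>>> shift_gripper --ticks '[{"ty":-0.008, "tz":-0.056, "aperture":0}, {"ty":-0.024, "tz":-0.056, "aperture":0}, {"aperture":0}, {"aperture":0}]'

```text
time: 21.18
ee_pos: [530.2, -42.2, 136.3]
orientation: [0.001, 0.092, 0.996, 0.001]
ft_force: [6.2, 5.4, -3.1]
grip_width: 8.4
finger_force: 58.6
```

In the tool's units: -6.8 mm is -0.1088, -6.7 mm is -0.1072.

>>> shift_gripper --ticks '[{"ty":-0.0368, "tz":-0.1088, "aperture":0}, {"ty":-0.0432, "tz":-0.1072, "aperture":0}, {"ty":-0.0464, "tz":-0.1056, "aperture":0}, {"ty":-0.0544, "tz":-0.1024, "aperture":0}, {"ty":-0.0576, "tz":-0.1008, "aperture":0}, {"ty":-0.0624, "tz":-0.096, "aperture":0}, {"ty":-0.0688, "tz":-0.0944, "aperture":0}, {"aperture":0}]'

```text
time: 22.18
ee_pos: [526.2, -64.1, 181.8]
orientation: [0.001, 0.091, 0.996, 0.002]
ft_force: [5.4, 9.9, 0.8]
grip_width: 7.7
finger_force: 58.8
```

>>> shift_gripper --ticks '[{"ty":-0.072, "tz":-0.0896, "aperture":0}, {"ty":-0.0768, "tz":-0.0864, "aperture":0}, {"ty":-0.0816, "tz":-0.0832, "aperture":0}, {"ty":-0.0848, "tz":-0.0784, "aperture":0}, {"ty":-0.088, "tz":-0.0736, "aperture":0}, {"ty":-0.0928, "tz":-0.0688, "aperture":0}, {"ty":-0.096, "tz":-0.0656, "aperture":0}, {"ty":-0.0992, "tz":-0.0592, "aperture":0}, {"aperture":0}, {"aperture":0}, {"aperture":0}, {"aperture":0}]'

```text
time: 23.68
ee_pos: [518.8, -105.8, 221.8]
orientation: [0.002, 0.091, 0.996, 0.002]
ft_force: [2.0, 15.8, 19.5]
grip_width: 7.8
finger_force: 59.4
```

Run:
```python
from h import *
s,r=st(); print(s["qvel"].round(4),s["ft_force"])
im=env.capture("scene")[100:280,200:420]
cv2.imwrite("pics/s5.png",cv2.resize(im,None,fx=3,fy=3,interpolation=cv2.INTER_CUBIC))
```

```text
[-0.0013  0.0006 -0.0011  0.0012 -0.0003  0.0013] [ 1.98809905 15.82537764 19.46625827]
```

View pics/s5.png

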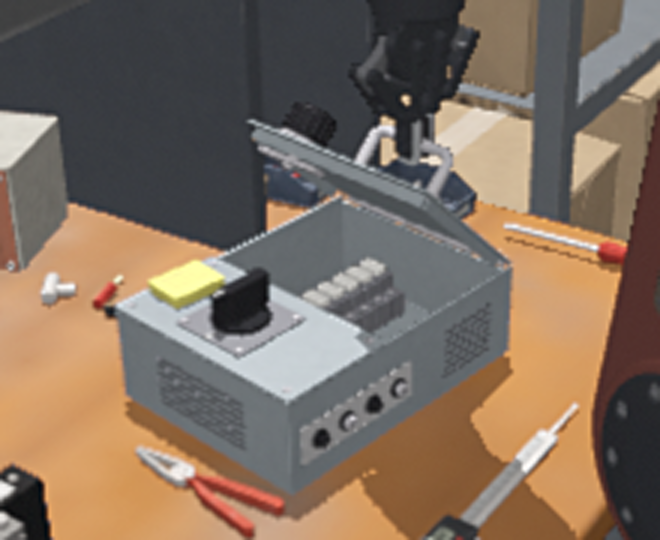

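The cover stands at about 45°, held by the handle, with the isolator bar across the box (off) and the bystanders in place. I'm handing in.

```bash
python3 -c "
from plant import env
print(env.hand_in())"
```

```text
the job is handed in; nothing more can be done
None
```

I handed the job in at about 24 s: isolator off, the catch felt holding and freed with a quarter turn of the knob, and the cover held still at about 45° (0.8 rad, from the arm's position) with no bystanders visibly moved; no verdict came back.

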